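# Close and lock the embossing die

### The arm

A 6-joint arm with a two-finger parallel gripper is mounted at the origin on a cart in front of the work surface, level with it; the furniture and walls round the work are solid. World frame = base frame: x ahead of the robot, y to its left, z up, the work surface at z = 0. Lengths are in mm, angles in degrees, forces in N, time in s.
With the tool pointing down it reaches from about 350 to 850 mm from the base axis. Payload 8.1 kg.
Tool frame: the origin (TCP) lies midway between the tips of the shut fingers; the grasp point (between the pads) lies 19 mm behind it; z points along the fingers, y is the direction in which the jaws open and shut (so a half turn about z gives the same grasp; the last joint's range is limited). The gripper opens to 85 mm and grips with 20 to 120 N. Pads are 22 mm wide; open, the fingers measure 114 mm over their backs; the gripper's body (76 mm by 85 mm) begins 54 mm behind the grasp point. The pads swing forward as they close: fully open they stand 13 mm farther back than shut.
Start: joints at [-81.727, 7.471, 85.268, -0, 87.261, -4.893], TCP at [136.69, -584.227, 231.292] pointing down, gripper open.
Joint ranges: [-169.43, 169.43], [-51.17, 129.36], [1.28, 143.12], [-76.62, 256.62], [0, 156.53], [-152.29, 152.29]. Speed limits (degrees/s): [136.94, 136.94, 159.86, 180, 180, 180].

### API

Orientations are given as [roll, pitch, yaw] about the fixed x, y, z axes, in that order (R = Rz(yaw) Ry(pitch) Rx(roll)).
In Python, from bench import telemetry, snapshot, camera_params, job gives the robot as it stands. The module is installed in compiled form; this text tells all that it offers.
- The arm moves only by the shell command python3 -m jog 'ROWS' [FORCE]. ROWS is JSON, a list that holds one entry, the list of rows, each a list of 7 numbers: the shift along the tool's x, y, z in units of 50 mm (1.0 is 50 mm), then the turn, a rotation vector about the tool's x, y, z in units of 2 pi rad (1.0 is 2 pi rad), then the opening, from 0 (shut) to 1 (fully open). In form: [[[dx, dy, dz, rx, ry, rz, claw], ...]]. A call has 1 to 12 rows; each row shifts and turns the commanded pose from where the row before left it, along the tool's axes as they then stand; what a row does not reach is not made up. A row lasts 1/8 s, in which the tool goes at most 62.5 mm and 10.7 degrees, less where a joint would pass 70% of its speed; a pose out of reach is approached as far as the arm can. A call with a number of a shift or a turn outside -1 to 1 is refused whole. A call with a gripper value outside its range is refused whole. The fingers move at their own pace and stop on an object; FORCE is the grip in N (left out, the last holds). Time passes only in rows, so rows that do not move let the fingers close. It gives the time, the measured TCP pose, the force and the opening at its end, in the units of the state.
- telemetry.sense(): the state, without advancing time (a new reading comes with each control period).
- snapshot(name): name is "scene" or "top" or "wrist"; returns (picture, depth): 420x560x3 uint8, red, green, blue; 420x560 float32, mm along the optical axis (not along the pixel's ray), 0 where there is no reading.
- camera_params(name): a dict with "K" (3x3 intrinsics, pixels), "D" ([k1, k2, p1, p2, k3] as OpenCV has them; the pictures are not rectified), "extrinsics" (4x4, takes a point from camera to world coordinates). Camera axes: x right, y down, z forward; pixel columns grow to the right and rows downward; lengths in mm; the calibration is good to about 2 mm. A picture is of the moment at which its call begins: read the wrist's pose just before it. camera_params takes no time and is no camera call; for the wrist camera it gives the pose at the moment of the call.
- job.hand_in(): hands the job in, once; it reports no verdict.
The state is a dict: "time": time; "joint_pos": joint angles; "qd": joint speeds; "joint_efforts": joint torques, N m; "tool_pos": TCP position; "tcp_rot": TCP orientation; "ft_force": force on the tool from outside, world axes, zero at the start; "wrist_torque": the same for the moment, N m; "finger_gap": finger opening in mm.
Only numpy, scipy, OpenCV 4.12 (cv2) and the standard library are available. Lean on these libraries where they do the work, as an engineer would, in place of code of your own. Each camera call takes 0.05 s, during which the arm holds its last target. There are 200 camera calls.

### The job

Close the embossing die: carry its loose top plate by the handle, lower it slowly and level over the two guide pins, and press it fully home against the stiff lift-out pad. Then push the red-knobbed bolt all the way in over the plate's edge to lock it. Keep the plate level throughout, and do not disturb the jars, the bottle or the tape roll.

Things in the scene. Friction and masses are not known exactly. Their poses are not given: they have to be found in the camera images.
- die_base: Base of an embossing die, fixed: green block with a steel top face, 84 (x) x 180 (y) x 30 mm tall. Origin at the centre of its underside, on the table. Two steel guide pins, 12 mm thick, conical tips, at y = -62 and +62 mm, tips 75 mm above the table. On its -x side, roughly facing the robot, a lug 47 mm tall reaches x = -88 mm and carries the bolt between guide strips 55 mm above the table.
- pins_mid (a point): Point half-way between the tips of the two guide pins, 75 mm above the table, turning with the base: its y axis runs from pin to pin.
- top_plate: Loose top plate of the die: flat aluminium, 70 (x) x 160 (y) x 16 mm thick, about 0.4 kg, lying flat, with 15 mm through holes at y = -62 and +62 mm that go over the guide pins, either way round. Origin at the centre of its underside, z up. It has a wooden bar handle in the middle.
- top_grip (a point): Centre of the top plate's wooden bar handle: 18 mm thick (plate's x), 80 mm long (y), 24 mm tall, on two posts 20 mm tall. It is 46 mm above the plate's underside, over its middle; handle top 12 mm higher, plate's upper face 30 mm lower. Axes as the plate's. With the plate fully home it is 76 mm above the table.
- lift_pad (a joint): Travel (m) of the grey, copper-faced lift-out pad (46 x 80 mm) in the middle of the base: at 0 its top is 14 mm above the steel face (44 mm above the table); at 0.014 it is flush and the plate meets the face. Stiff: takes about 10 N, carries the plate's weight and stays where it is pushed.
- bolt (a joint): Travel (m) of the steel locking bolt along the base's +x (inwards): 0 fully back, 0.026 fully in, its tongue 16 mm over the edge of the closed plate. Tongue 22 mm wide, 6 mm thick, underside 48.5 mm above the table, 2.5 mm above the closed plate's upper face; it cannot pass while the plate stands higher. Takes about 2 N and stays where it is left.
- bolt_knob (a point): Middle of the bolt's upright red knob, 16 mm thick, 22 mm high at full thickness, 73 mm above the table; knob top 86 mm above the table. Axes as those of the base; it moves along the base's x with the bolt.
- pigment_jar: Closed pigment jar with a white lid and pink contents, 40 mm wide, 36 mm tall; bystander. Origin at the centre of its underside.
- dark_jar: Closed pigment jar with a black lid, 40 mm wide, 36 mm tall; bystander. Origin at the centre of its underside.
- tape_roll: Roll of tan masking tape lying flat, 84 mm across, 18 mm tall; bystander. Origin at the centre of its underside.
- resin_bottle: Upright small white squeeze bottle with a yellow collar and pointed nozzle, 30 mm wide, 86 mm tall; bystander. Origin at the centre of its underside.
Mind the look-alikes: they are no part of the job. Of the things that look like the top_plate, the larger one is meant.

How it is judged (in metres and radians):
On the way, in this order (a step that is already met when the one before it is completed fails the run):
1. the top plate is on both guide pins, level, at least 8 mm down from their tips (horizontal distance between top_grip and die_base below 0.006 m and angle between the y axis of top_plate and the y axis of die_base, either way round below 0.06 rad and z of top_grip in the frame of die_base below 0.113 m and angle between top_grip's own z axis and vertical below 0.1 rad), for 0.05 s.
2. the top plate is pressed home on the base (within 2.5 mm) (horizontal distance between top_grip and die_base below 0.006 m and angle between the y axis of top_plate and the y axis of die_base, either way round below 0.06 rad and z of top_grip in the frame of die_base below 0.0785 m and angle between top_grip's own z axis and vertical below 0.035 rad), for 0.2 s.
3. the bolt is pushed in over the plate (value of joint bolt above 0.022 m), for 0.2 s.
At the end, for the whole second after the job is handed in: The top plate is on both pins, level within 2 degrees, within 2.5 mm of fully home on the base, at rest; the bolt is in by more than 22 of its 26 mm (all of step 2 and value of joint bolt above 0.022 m and linear speed of top_plate below 0.02 m/s); the robot touches nothing.
It fails at once if the top plate is tipped by more than 15 degrees (angle between top_grip's own z axis and vertical above 0.26 rad).
It fails at once if the top plate falls or is slammed (over 0.3 m/s) onto the pins (horizontal distance between top_grip and die_base below 0.02 m and z of top_grip in the frame of die_base below 0.123 m and linear speed of top_plate above 0.3 m/s).
It fails at once if a jar, the bottle or the tape roll is moved more than 30 mm (distance of any of pigment_jar, dark_jar, tape_roll, resin_bottle from where it was at the start of the episode above 0.03 m).
It also fails if it takes over 53 s, if anything falls off the work surface, if the arm or the gripper's body presses on something with over 40 N, if the wrist force passes 120 N, or if a joint passes its speed limit or range.

## Working session

There is one attempt and no reset: what is moved stays moved. The work goes in short steps, Python scripts to look and compute and a shell command to move; the robot and the scene stay as the last step left them, time stands still between calls to the robot, and variables do not carry over. Pictures are saved under pics/ and viewed, about 8 in all and at most 12, crops included, and the job is handed in when it is done.

```bash
mkdir -p pics
python3 - <<'E'
from bench import telemetry, snapshot, camera_params
import cv2,numpy as np
for n in("scene","top"):
    p,d=snapshot(n); c=camera_params(n)
    cv2.imwrite(f"pics/{n}0.png",p[:,:,::-1]); np.savez(f"pics/{n}0.npz",p=p,d=d,**{k:np.array(c[k]) for k in c})
    print(n,c)
s=telemetry.sense();print(s)
E
```

```text
scene {'K': array([[421.87918056,   0.        , 278.08902008],
       [  0.        , 421.87918056, 210.58182286],
       [  0.        ,   0.        ,   1.        ]]), 'D': array([0.01584321, 0.        , 0.        , 0.        , 0.        ]), 'extrinsics': array([[-8.12824229e-01, -4.19282831e-01,  4.04374430e-01,
         1.85212788e+01],
       [-5.82506481e-01,  5.87112777e-01, -5.62125241e-01,
         6.74837276e+02],
       [-1.72393255e-03, -6.92459742e-01, -7.21454457e-01,
         1.04870144e+03],
       [ 0.00000000e+00,  0.00000000e+00,  0.00000000e+00,
         1.00000000e+00]])}
top {'K': array([[450.81697637,   0.        , 284.50120627],
       [  0.        , 450.81697637, 207.81023312],
       [  0.        ,   0.        ,   1.        ]]), 'D': array([-0.03157109,  0.        ,  0.        ,  0.        ,  0.        ]), 'extrinsics': array([[-2.53013967e-02, -9.85846596e-01,  1.65729683e-01,
         3.52766562e+02],
       [-9.99614451e-01,  2.68461960e-02,  7.08737954e-03,
        -6.85280913e+01],
       [-1.14362806e-02, -1.65486466e-01, -9.86145750e-01,
         1.36292519e+03],
       [ 0.00000000e+00,  0.00000000e+00,  0.00000000e+00,
         1.00000000e+00]])}
{'time': 0.1, 'joint_pos': array([-8.17273955e+01,  7.51068859e+00,  8.53228885e+01, -7.80628254e-04,
        8.72620594e+01, -4.89326149e+00]), 'qd': array([-0.00887106, -0.09201558, -0.13000248,  0.11752746,  0.07326252,
        0.03711895]), 'joint_efforts': array([ 1.77937971e-03, -5.70949960e+01, -5.01940084e+01, -2.19191897e-04,
        8.10107013e-03, -4.33766047e-06]), 'tool_pos': array([ 136.60580351, -583.73340929,  230.35174793]), 'tcp_rot': array([-1.79904646e+02, -7.38093728e-03,  1.31658977e+01]), 'ft_force': array([ 0.12110381, -0.05177761, -0.99564151]), 'wrist_torque': array([-0.01166752,  0.01502704, -0.04086977]), 'finger_gap': 85.58133587801633}
```

View pics/top0.png

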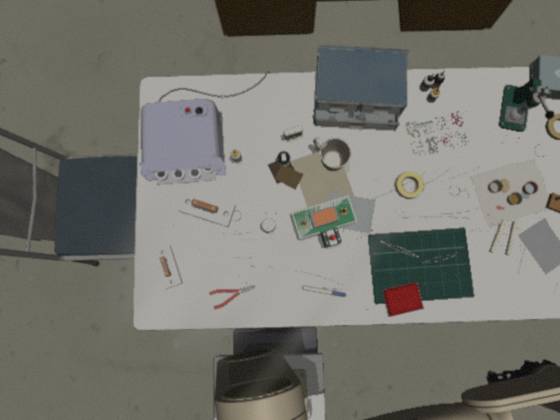

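View pics/scene0.png

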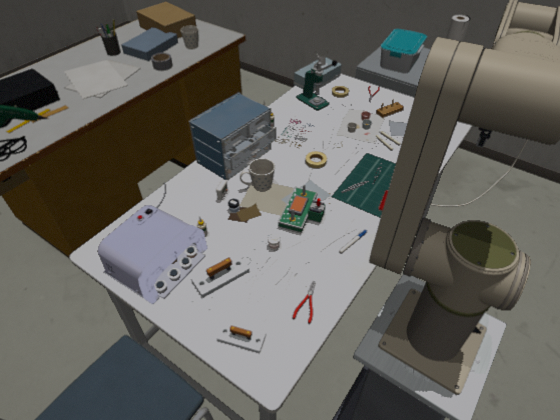

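The top view shows two plates with wooden handles: a larger one at (207,208) and a smaller look-alike at (167,267). The green base is at (324,217) with the knob near (330,238). The jars are at (268,225) and (283,157), the bottle at (235,155) and the tape at (410,184). The larger plate is the one I want, so I'll check it in a close crop.

```bash
cat > h.py <<'E'
import numpy as np,cv2
def load(f): 
    z=np.load(f); return z['p'],z['d'],z['K'],z['D'],z['extrinsics']
def rays(K,D,shape=(420,560)):
    v,u=np.mgrid[:shape[0],:shape[1]]
    q=cv2.undistortPoints(np.stack([u,v],-1).reshape(-1,1,2).astype(float),K,D).reshape(*shape,2)
    return np.dstack([q,np.ones(shape)])
def cloud(d,K,D,E): return (rays(K,D)*d[...,None])@E[:3,:3].T+E[:3,3]
def pix2z(u,v,z,K,D,E):
    q=cv2.undistortPoints(np.array([[[u,v]]],float),K,D)[0,0]; r=E[:3,:3]@np.r_[q,1]
    return E[:3,3]+r*(z-E[2,3])/r[2]
def proj(P,K,D,E):
    R=E[:3,:3].T; return cv2.projectPoints(np.atleast_2d(P).astype(float),cv2.Rodrigues(R)[0],-R@E[:3,3],K,D)[0].reshape(-1,2)
E
python3 - <<'E'
from h import *
p,d,K,D,E=load("pics/top0.npz")
x0,y0=140,125
c=cv2.resize(p[y0:y0+170,x0:x0+230],None,fx=3.4,fy=3.4,interpolation=cv2.INTER_CUBIC)
cv2.imwrite("pics/crop1.png",c[:,:,::-1])
C=cloud(d,K,D,E)
for u,v in[(204,206),(190,213),(167,267),(180,283),(324,217),(330,238),(355,205),(297,231),(268,225),(283,157),(235,155),(410,184),(250,250)]: print(u,v,C[v,u].round(1))
p,d,K,D,E=load("pics/scene0.npz")
C=cloud(d,K,D,E)
for u,v in[(220,267),(295,210),(274,242),(240,330)]: print(u,v,C[v,u].round(1))
E
```

```text
204 206 [583.5 177.4  60.2]
190 213 [570.7 228.   17.6]
167 267 [408.9 290.   37.7]
180 283 [361.8 258.    9.2]
324 217 [ 544.5 -175.5   38.4]
330 238 [ 478.2 -187.4   73.8]
355 205 [ 584.3 -274.7    2.2]
297 231 [505.9 -94.3  30.5]
268 225 [525.5  -8.7  35.6]
283 157 [731.7 -58.4  39.2]
235 155 [736.4  85.1  59.2]
410 184 [ 646.8 -449.6   -4.3]
250 250 [455.3  48.6   1.5]
220 267 [581.9 180.9  52.5]
295 210 [ 539.  -144.7   41.4]
274 242 [518.4   2.1  34.6]
240 330 [411.6 298.8  45.1]
```

View pics/crop1.png

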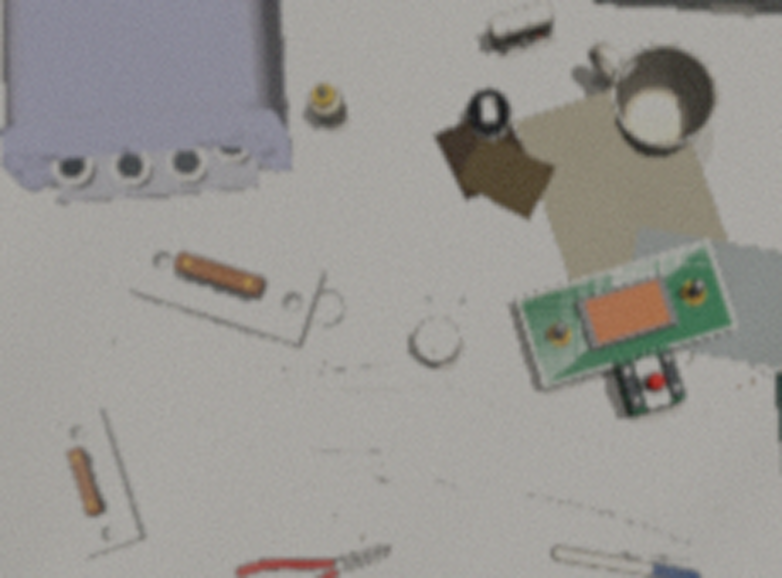

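Run:
```python
from h import *
from bench import camera_params
p,d,K,D,E=load("pics/top0.npz")
g=lambda x,y,z:pix2z(140+(x+.5)/3.4-.5,125+(y+.5)/3.4-.5,z,K,D,E)
def pair(a,b,n):
    m=(a+b)/2;v=b-a;print(n,a.round(1),b.round(1),m.round(1),np.hypot(*v[:2]).round(1),"yaw of y axis dir",np.degrees(np.arctan2(v[1],v[0])).round(1))
pair(g(291,300,16),g(163,259,16),"holes")
pair(g(263,287,58),g(177,262,58),"handle")
pair(g(694,290,70),g(559,333,70),"pins")
pair(g(656,381,86),g(656,381,86),"knob")
C=cloud(d,K,D,E)
r=C[...,2]; m=(p[...,0].astype(int)-p[...,2]>50)&(r>40)&(r<75)
for n,(a,b,c,e) in {"plate":(180,190,225,225),"base":(300,195,345,235)}.items():
    mm=np.zeros_like(m);mm[b:e,a:c]=m[b:e,a:c];print(n,mm.sum(),C[mm].mean(0).round(1))
# appliance front
m=(C[...,0]>500)&(C[...,0]<800)&(C[...,1]>60)&(C[...,1]<330)&(r>70)&(r<400)
q=C[m];print("tall:",q.min(0),q.max(0)); 
for y in range(80,330,30):
    s=q[(q[:,1]>y)&(q[:,1]<y+30)]; print(y,len(s),s.min(0).round() if len(s) else '')
from bench import telemetry
s=telemetry.sense();c=camera_params("wrist");print(s['tool_pos'],s['tcp_rot'],c)
```

```text
holes [568.4 121.1  16. ] [608.8 236.1  16. ] [588.6 178.6  16. ] 121.9 yaw of y axis dir 70.7
handle [573.8 139.4  58. ] [597.8 214.3  58. ] [585.8 176.9  58. ] 78.7 yaw of y axis dir 72.2
pins [ 559.1 -231.1   70. ] [ 525.2 -114.7   70. ] [ 542.2 -172.9   70. ] 121.2 yaw of y axis dir 106.2
knob [ 480.5 -193.8   86. ] [ 480.5 -193.8   86. ] [ 480.5 -193.8   86. ] 0.0 yaw of y axis dir 0.0
plate 87 [586.5 178.   57.7]
base 214 [ 546.1 -176.1   43.2]
tall: [680.52890511  83.18241046  70.53415357] [799.90485621 329.94327774 128.56491656]
80 4 [744.  83.  71.]
110 193 [688. 125.  71.]
140 416 [688. 140.  85.]
170 409 [687. 170. 103.]
200 401 [685. 200. 104.]
230 410 [684. 230. 103.]
260 407 [682. 260. 102.]
290 410 [681. 290. 102.]
320 135 [681. 320. 106.]
[ 136.60580351 -583.73340929  230.35174793] [-1.79904646e+02 -7.38093728e-03  1.31658977e+01] {'K': array([[293.07859372,   0.        , 278.382921  ],
       [  0.        , 293.07859372, 210.09855174],
       [  0.        ,   0.        ,   1.        ]]), 'D': array([-0.00974814,  0.        ,  0.        ,  0.        ,  0.        ]), 'extrinsics': array([[ 2.27349243e-01, -9.39507830e-01, -2.56197891e-01,
         2.00968060e+02],
       [-9.73812832e-01, -2.19594861e-01, -5.88783868e-02,
        -5.69279545e+02],
       [-9.43034816e-04,  2.62874751e-01, -9.64829506e-01,
         3.72187121e+02],
       [ 0.00000000e+00,  0.00000000e+00,  0.00000000e+00,
         1.00000000e+00]])}
```

```bash
cat > plan.py <<'E'
import sys,json,numpy as np
from scipy.spatial.transform import Rotation as R
from bench import telemetry
# usage: plan.py x y z yaw n claw  -> suggested rows to a tool-down pose in a straight line
x,y,z,yaw,n,claw=map(float,sys.argv[1:]);n=int(n)
s=telemetry.sense();p=s['tool_pos'];r=R.from_euler('xyz',s['tcp_rot'],degrees=True)
T=R.from_euler('xyz',[180,0,yaw],degrees=True);dv=(r.inv()*T).as_rotvec()/n
st=(np.array([x,y,z])-p)/n;rows=[]
for i in range(n):
    rows.append([*(r.inv().apply(st)/50).round(3),*(dv/2/np.pi).round(4),claw]);r=r*R.from_rotvec(dv)
print(np.linalg.norm(st),np.degrees(np.linalg.norm(dv)));print(json.dumps([rows]))
E
python3 plan.py 556 -221 230 106 12 1
```

```text
46.208099788365764 7.736177841336987
[[[0.818, -0.429, 0.001, -0.0, -0.0, -0.0215, 1.0], [0.869, -0.315, 0.001, -0.0, -0.0, -0.0215, 1.0], [0.903, -0.196, 0.001, -0.0, -0.0, -0.0215, 1.0], [0.921, -0.072, 0.001, -0.0, -0.0, -0.0215, 1.0], [0.923, 0.052, 0.001, -0.0, -0.0, -0.0215, 1.0], [0.907, 0.176, 0.001, -0.0, -0.0, -0.0215, 1.0], [0.875, 0.297, 0.001, -0.0, -0.0, -0.0215, 1.0], [0.827, 0.412, 0.001, -0.0, -0.0, -0.0215, 1.0], [0.764, 0.519, 0.001, -0.0, -0.0, -0.0215, 1.0], [0.687, 0.618, 0.001, -0.0, -0.0, -0.0215, 1.0], [0.598, 0.705, 0.001, -0.0, -0.0, -0.0215, 1.0], [0.498, 0.779, 0.001, -0.0, -0.0, -0.0215, 1.0]]]
```

```bash
python3 -m jog '[[[0.82,-0.43,0,0,0,-0.0215,1],[0.87,-0.315,0,0,0,-0.0215,1],[0.90,-0.195,0,0,0,-0.0215,1],[0.92,-0.07,0,0,0,-0.0215,1],[0.92,0.05,0,0,0,-0.0215,1],[0.91,0.175,0,0,0,-0.0215,1],[0.875,0.295,0,0,0,-0.0215,1],[0.83,0.41,0,0,0,-0.0215,1],[0.765,0.52,0,0,0,-0.0215,1],[0.69,0.62,0,0,0,-0.0215,1],[0.60,0.705,0,0,0,-0.0215,1],[0.50,0.78,0,0,0,-0.0215,1]]]'
python3 -m jog '[[[0,0,0,0,0,0,1],[0,0,0,0,0,0,1]]]'
cat > wshot.py <<'E'
import sys,numpy as np,cv2
from bench import telemetry,snapshot,camera_params
n=sys.argv[1]; c=camera_params("wrist");p,d=snapshot("wrist")
s=telemetry.sense();print(s['tool_pos'],s['tcp_rot'],s['time'])
cv2.imwrite(f"pics/{n}.png",p[:,:,::-1]);np.savez(f"pics/{n}.npz",p=p,d=d,**{k:np.array(c[k]) for k in c})
E
python3 wshot.py w1
```

```text
time: 1.6
tool_pos: [556.7, -219.6, 230.8]
tcp_rot: [-180.0, -0.0, 106.3]
ft_force: [-0.1, -0.6, -0.4]
finger_gap: 85.2
time: 1.85
tool_pos: [555.6, -220.8, 230.6]
tcp_rot: [-179.9, -0.0, 106.0]
ft_force: [0.3, -1.4, -0.5]
finger_gap: 85.5
[ 555.33350256 -221.23950755  230.84408802] [-1.79945322e+02 -2.00967755e-02  1.05975265e+02] 1.9
```

View pics/w1.png

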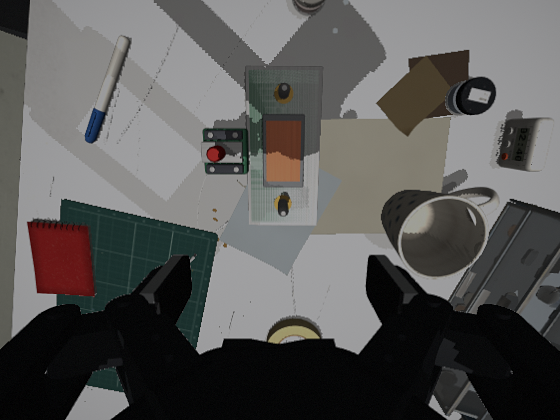

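The wrist view shows the base with its pins near (284,90) and (285,203), the copper pad at (284,151), and the red knob on the lug at (214,154). I'll measure the pad and outline with code, then overlay the model.

```bash
cat > base.py <<'E'
from h import *
p,d,K,D,E=load("pics/w1.npz")
hsv=cv2.cvtColor(p,cv2.COLOR_RGB2HSV)
Cl=cloud(d,K,D,E)
m=((hsv[...,0]<18)&(hsv[...,1]>90)&(hsv[...,2]>90)).astype(np.uint8); m[:100]=0;m[200:]=0;m[:,:255]=0;m[:,312:]=0
c=max(cv2.findContours(m,0,2)[0],key=cv2.contourArea)[:,0]
W=np.array([pix2z(u,v,44,K,D,E)[:2] for u,v in c]).astype(np.float32)
r=cv2.minAreaRect(W);print("pad rect z=44",r); print("depth z pad",np.median(Cl[m>0],0))
k=((hsv[...,0]<8)|(hsv[...,0]>172))&(hsv[...,1]>140)&(Cl[...,2]>60);k[:140]=0;k[170:]=0;k[:,:195]=0;k[:,235:]=0
q=Cl[k];print("knob",k.sum(),q.mean(0),q[q[:,2]>82].mean(0),q[:,2].max())
R=lambda a:np.array([[np.cos(a),-np.sin(a)],[np.sin(a),np.cos(a)]])
import sys
cx,cy,yw=map(float,sys.argv[1:4]);A=R(np.radians(yw))
def P(x,y,z): return proj(np.r_[A@[x,y]+[cx,cy],z],K,D,E)[0]
f=4;x0,y0=195,50;im=cv2.resize(p[y0:y0+195-45,x0:x0+140][:, :, ::-1],None,fx=f,fy=f,interpolation=cv2.INTER_CUBIC) if 0 else cv2.resize(p[50:235,190:330][:,:,::-1],None,fx=3.2,fy=3.2,interpolation=cv2.INTER_CUBIC)
t=lambda q:tuple(int(round(a)) for a in ((q-[190,50]+.5)*3.2))
def poly(pts,col): cv2.polylines(im,[np.array([t(P(*a)) for a in pts])],True,col,1)
poly([(-42,-90,30),(42,-90,30),(42,90,30),(-42,90,30)],(0,0,255))
poly([(-23,-40,44),(23,-40,44),(23,40,44),(-23,40,44)],(255,0,0))
for s in(-62,62):
    cv2.circle(im,t(P(0,s,75)),3,(0,255,255),1); poly([(6*np.cos(a),s+6*np.sin(a),30) for a in np.linspace(0,6.28,20)],(255,0,255))
cv2.imwrite(sys.argv[4],im)
E
python3 base.py 542 -173 16.2 pics/b1.png
```

```text
pad rect z=44 ((551.7214965820312, -192.89990234375), (37.051326751708984, 32.2271728515625), 16.017444610595703)
depth z pad [ 551.4290556  -191.77466474   41.80561589]
knob 227 [ 483.57915631 -195.12263165   82.93438028] [ 482.71266417 -196.04006893   84.80652827] 87.17052737318176
```

View pics/b1.png

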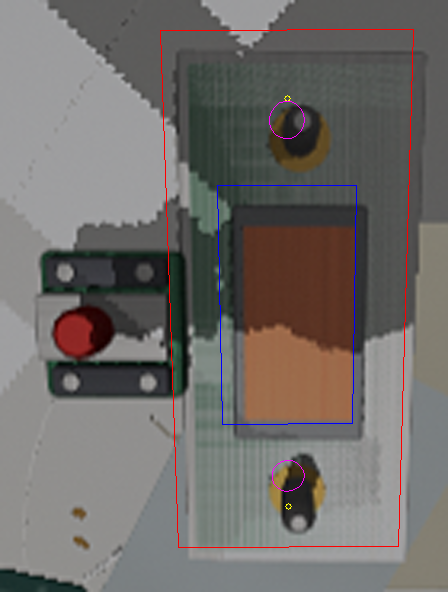

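```bash
cat > fit.py <<'E'
from h import *
from scipy.optimize import least_squares
def fit(obj,pix,x0,cam):
    K,D,E=cam; obj=np.array(obj,float);pix=np.array(pix,float)
    def res(q):
        a=q[3];W=np.c_[np.cos(a)*obj[:,0]-np.sin(a)*obj[:,1]+q[0],np.sin(a)*obj[:,0]+np.cos(a)*obj[:,1]+q[1],obj[:,2]+q[2]]
        return (proj(W,K,D,E)-pix)
    s=least_squares(lambda q:np.r_[res(q).ravel(),q[2]/5],x0,x_scale=[1,1,1,.01],loss='soft_l1')
    q=s.x;print("x,y,dz,yaw",q[:3].round(2),np.degrees(q[3]).round(2));print(res(q).round(1).tolist());return q
E
python3 - <<'E'
from fit import *
p,d,K,D,E=load("pics/w1.npz")
o=[(-42,90,30),(42,90,30),(-42,-90,30),(42,-90,30),(-23,40,44),(23,40,44),(-23,-40,44),(23,-40,44),(0,62,75),(0,-62,75),(0,62,30),(0,-62,30)]
c=np.array([(180,52),(425,52),(189,560),(404,560),(232,206),(368,206),(236,437),(362,437),(304,118),(298,523),(298,142),(298,490)])
pix=c/3.2-.5+[190,50]
fit(o,pix,[547,-177,0,np.radians(16)],(K,D,E))
fit(o[4:],pix[4:],[547,-177,0,np.radians(16)],(K,D,E))
E
python3 plan.py 573 125 230 71.5 9 1
nl=0
```

```text
x,y,dz,yaw [ 547.85 -177.8    -3.28] 15.73
[[-1.0, -0.2], [0.2, 0.2], [-0.2, -0.3], [0.4, 0.0], [0.1, -0.4], [0.2, -0.2], [-0.5, 0.5], [0.2, 0.7], [-0.4, 1.3], [0.3, -0.5], [0.8, -0.5], [-0.2, -0.2]]
x,y,dz,yaw [ 547.76 -177.74   -2.7 ] 15.83
[[-0.1, -0.5], [0.2, -0.4], [-0.5, 0.6], [0.2, 0.7], [-0.6, 1.1], [0.4, -0.4], [0.6, -0.7], [-0.1, -0.2]]
38.52121656955144 3.830591339021871
[[[0.729, 0.25, 0.002, -0.0, -0.0, 0.0106, 1.0], [0.744, 0.2, 0.002, -0.0, -0.0, 0.0106, 1.0], [0.756, 0.15, 0.002, -0.0, -0.0, 0.0106, 1.0], [0.764, 0.099, 0.002, -0.0, -0.0, 0.0106, 1.0], [0.769, 0.048, 0.002, -0.0, -0.0, 0.0106, 1.0], [0.77, -0.003, 0.002, -0.0, -0.0, 0.0106, 1.0], [0.768, -0.055, 0.002, -0.0, -0.0, 0.0106, 1.0], [0.763, -0.106, 0.002, -0.0, -0.0, 0.0106, 1.0], [0.754, -0.157, 0.002, -0.0, -0.0, 0.0106, 1.0]]]
```

```bash
python3 -m jog '[[[0.73,0.25,0,0,0,0.0106,1],[0.745,0.20,0,0,0,0.0106,1],[0.755,0.15,0,0,0,0.0106,1],[0.765,0.10,0,0,0,0.0106,1],[0.77,0.05,0,0,0,0.0106,1],[0.77,0,0,0,0,0.0106,1],[0.77,-0.055,0,0,0,0.0106,1],[0.765,-0.105,0,0,0,0.0106,1],[0.755,-0.155,0,0,0,0.0106,1],[0,0,0,0,0,0,1],[0,0,0,0,0,0,1]]]'
python3 wshot.py w2
python3 - <<'E'
import cv2
im=cv2.imread("pics/w2.png");cv2.imwrite("pics/w2c.png",cv2.resize(im[30:250,190:360],None,fx=2.7,fy=2.7,interpolation=cv2.INTER_CUBIC))
E
```

```text
time: 3.28
tool_pos: [573.2, 124.5, 231.2]
tcp_rot: [180.0, 0.0, 71.7]
ft_force: [0.2, -0.1, 0.4]
finger_gap: 85.1
[573.30436784 124.24600065 231.28427846] [1.79995099e+02 2.92987068e-02 7.16362691e+01] 3.325
```

View pics/w2c.png

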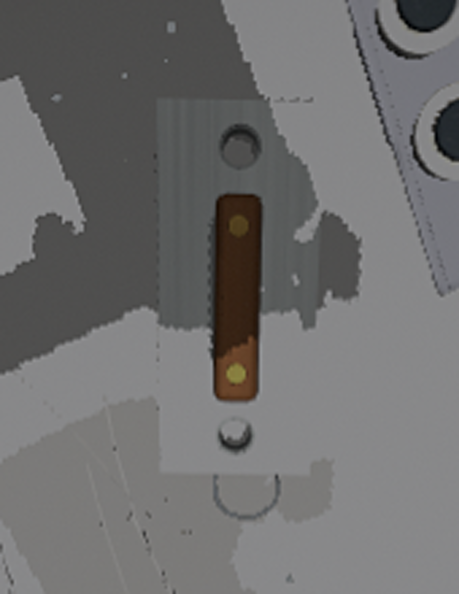

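The close crop shows the larger plate, with holes at crop (240,147) and (236,434) and the handle spanning (214–261, 194–402). The 124 mm hole spacing will confirm the choice.

Run:
```python
from fit import *
p,d,K,D,E=load("pics/w2.npz")
o=[(0,62,16),(0,-62,16),(-9,40,58),(9,40,58),(-9,-40,58),(9,-40,58),(-35,80,16),(-35,-80,16)]
c=np.array([(240,147),(236,434),(216,194),(261,194),(214,402),(259,402),(158,99),(161,472)])
q=fit(o,c/2.7-.5+[190,30],[587,178,0,np.radians(-18.4)],(K,D,E))
a=pix2z(*(c[0]/2.7-.5+[190,30]),13,K,D,E);b=pix2z(*(c[1]/2.7-.5+[190,30]),13,K,D,E);print("hole spacing",np.linalg.norm(a-b))
```

```text
x,y,dz,yaw [589.43 176.64  -3.38] -19.23
[[0.0, 0.1], [0.0, 0.4], [-0.2, -0.5], [0.8, -0.2], [0.0, 0.0], [-0.2, 0.3], [-0.4, 0.2], [-0.0, -0.2]]
hole spacing 123.54921728404709
```

```bash
python3 plan.py 589.4 176.6 90 70.8 4 1
```

```text
37.88243158399209 0.20919943386359466
[[[0.274, -0.006, 0.706, 0.0, 0.0, 0.0006, 1.0], [0.274, -0.007, 0.706, 0.0, 0.0, 0.0006, 1.0], [0.274, -0.008, 0.706, 0.0, 0.0, 0.0006, 1.0], [0.274, -0.009, 0.706, 0.0, 0.0, 0.0006, 1.0]]]
```

```bash
python3 -m jog '[[[0.274,-0.007,0.706,0,0,0.0006,1],[0.274,-0.007,0.706,0,0,0.0006,1],[0.274,-0.008,0.706,0,0,0.0006,1],[0.274,-0.008,0.706,0,0,0.0006,1],[0,0,0.6,0,0,0,1],[0,0,0.5,0,0,0,1],[0,0,0.16,0,0,0,1],[0,0,0,0,0,0,1]]]' && python3 plan.py 589.4 176.6 27 70.8 1 1
```

```text
time: 4.32
tool_pos: [589.4, 177.2, 27.1]
tcp_rot: [-180.0, 0.0, 70.8]
ft_force: [0.4, -0.7, 1.7]
finger_gap: 85.4
0.6300230195098603 0.042274903578258034
[[[-0.012, 0.004, 0.002, -0.0001, 0.0001, -0.0001, 1.0]]]
```

```bash
python3 -m jog '[[[0,0,0,0,0,0,0],[0,0,0,0,0,0,0],[0,0,0,0,0,0,0],[0,0,0,0,0,0,0],[0,0,0,0,0,0,0],[0,0,0,0,0,0,0]]]' 70
python3 -m jog '[[[0,0,-0.1,0,0,0,0],[0,0,-0.3,0,0,0,0],[0,0,-0.6,0,0,0,0],[0,0,-0.9,0,0,0,0],[0,0,-0.9,0,0,0,0],[0,0,0,0,0,0,0],[0,0,0,0,0,0,0]]]'
python3 wshot.py w3
python3 - <<'E'
import cv2
im=cv2.imread("pics/w3.png");cv2.imwrite("pics/w3.png",cv2.resize(im,None,fx=1.42,fy=1.42,interpolation=cv2.INTER_CUBIC))
E
```

```text
time: 5.08
tool_pos: [590.0, 178.3, 27.7]
tcp_rot: [179.9, -0.0, 70.8]
ft_force: [1.7, -1.0, 4.6]
finger_gap: 16.6
time: 5.95
tool_pos: [588.6, 178.1, 166.1]
tcp_rot: [-179.9, 0.0, 70.8]
ft_force: [-0.5, 0.1, -5.9]
finger_gap: 17.1
[587.91171243 177.9052013  164.81964329] [-1.79816282e+02  1.08361887e-01  7.08393373e+01] 6.0
```

View pics/w3.png

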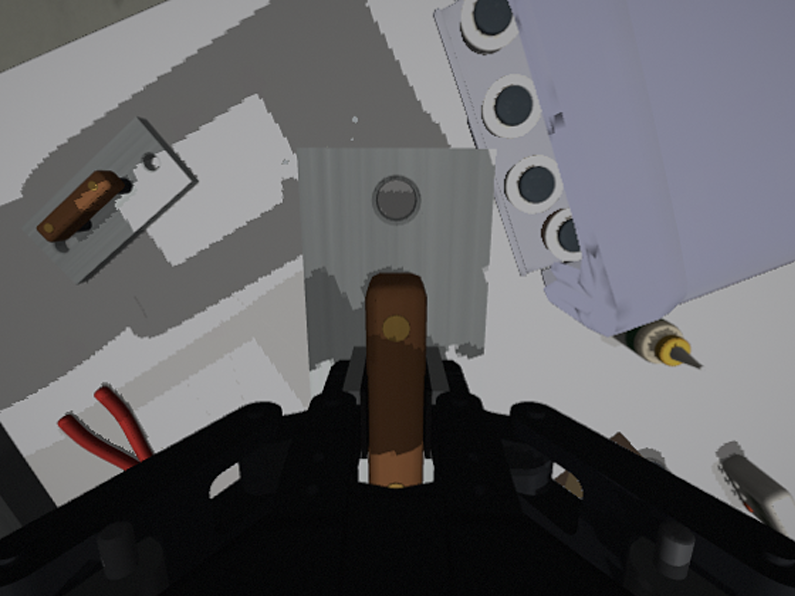

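The plate hangs level in the jaws. The far hole is at view (396,200) and the plate's far corners are at (299,149) and (495,149). The handle is gripped at its middle.

Run:
```python
import fit as F
from fit import *
p,d,K,D,E=load("pics/w3.npz")
z0=164.8-27
o=[(0,62,16),(-35,80,16),(35,80,16),(-9,40,58),(9,40,58),(0,28,58),(-35,20,16)]
o=np.array(o,float)+[0,0,z0]
c=np.array([(397,200),(299,149),(495,149),(367,273),(426,273),(396,328),(306,322)])
q=fit(o,(c+.5)/1.42-.5,[588,178,0,np.radians(-19.2)],(K,D,E))
T=np.array([587.91,177.905]);yw=np.radians(70.84);v=q[:2]-T
print("plate centre in tool: x",v@[np.cos(yw),np.sin(yw)],"y",v@[np.sin(yw),-np.cos(yw)])
```

```text
x,y,dz,yaw [588.07 176.61  -3.12] -19.34
[[-0.4, 0.1], [-0.3, -0.5], [-0.2, -0.1], [-1.6, 8.3], [1.4, 8.5], [0.2, -2.2], [1.0, -9.0]]
plate centre in tool: x -1.1665169660753687 y 0.5781564531622078
```

```bash
python3 plan.py 547 -176.8 135 105.9 10 0
```

```text
35.82998174288322 3.5061464819553247
[[[-0.697, 0.156, 0.06, -0.0001, 0.0, -0.0097, 0.0], [-0.705, 0.113, 0.06, -0.0001, 0.0, -0.0097, 0.0], [-0.711, 0.069, 0.06, -0.0001, 0.0, -0.0097, 0.0], [-0.714, 0.026, 0.06, -0.0001, 0.0, -0.0097, 0.0], [-0.714, -0.018, 0.06, -0.0001, 0.0, -0.0097, 0.0], [-0.711, -0.062, 0.06, -0.0001, 0.0, -0.0097, 0.0], [-0.706, -0.105, 0.06, -0.0001, 0.0, -0.0097, 0.0], [-0.699, -0.148, 0.06, -0.0001, 0.0, -0.0097, 0.0], [-0.688, -0.19, 0.06, -0.0001, 0.0, -0.0097, 0.0], [-0.675, -0.232, 0.06, -0.0001, 0.0, -0.0097, 0.0]]]
```

```bash
python3 -m jog '[[[-0.35,0.08,0,0,0,-0.0048,0],[-0.35,0.07,0,0,0,-0.0049,0],[-0.705,0.113,0.06,0,0,-0.0097,0],[-0.71,0.069,0.06,0,0,-0.0097,0],[-0.715,0.026,0.06,0,0,-0.0097,0],[-0.715,-0.018,0.06,0,0,-0.0097,0],[-0.71,-0.062,0.06,0,0,-0.0097,0],[-0.705,-0.105,0.06,0,0,-0.0097,0],[-0.70,-0.148,0.06,0,0,-0.0097,0],[-0.69,-0.19,0.06,0,0,-0.0097,0],[-0.34,-0.11,0.06,0,0,-0.0049,0],[-0.33,-0.12,0.06,0,0,-0.0048,0]]]'
python3 -m jog '[[[0,0,0,0,0,0,0],[0,0,0,0,0,0,0],[0,0,0,0,0,0,0]]]'
python3 plan.py 547 -176.8 125 105.9 2 0
python3 wshot.py w4
python3 - <<'E'
import cv2
im=cv2.imread("pics/w4.png");cv2.imwrite("pics/w4c.png",cv2.resize(im[80:360,150:430],None,fx=2.1,fy=2.1,interpolation=cv2.INTER_CUBIC))
E
```

```text
time: 7.5
tool_pos: [547.0, -176.7, 134.1]
tcp_rot: [-179.8, -0.2, 105.8]
ft_force: [0.4, -0.9, -5.5]
finger_gap: 16.8
time: 7.88
tool_pos: [548.7, -175.6, 136.6]
tcp_rot: [-180.0, -0.0, 105.8]
ft_force: [0.0, -0.4, -4.3]
finger_gap: 17.4
5.8769891797325355 0.06386663848358642
[[[-0.007, -0.02, 0.116, -0.0, -0.0001, -0.0002, 0.0], [-0.007, -0.02, 0.116, -0.0, -0.0001, -0.0002, 0.0]]]
[ 548.89349625 -175.73550039  136.82778373] [-1.79983146e+02 -2.48403066e-02  1.05790509e+02] 7.925
```

View pics/w4c.png

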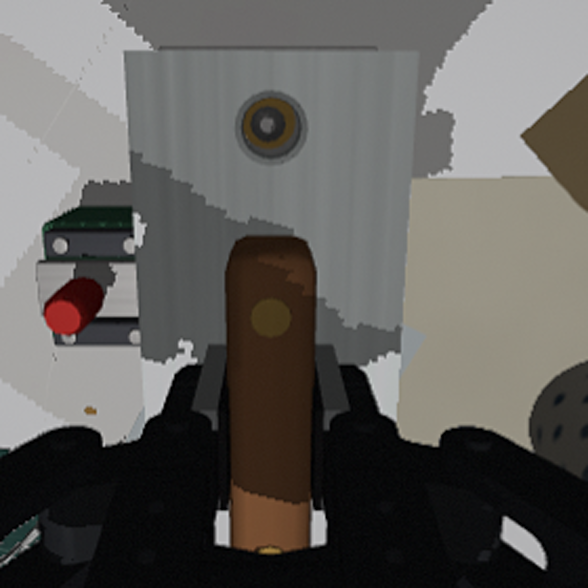

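Through the far hole at crop (271,128), the pin tip shows almost concentric at (267,123). I'll compute the real horizontal offset.

```bash
python3 - <<'E'
from h import *
p,d,K,D,E=load("pics/w4.npz")
im=cv2.cvtColor(p,cv2.COLOR_RGB2GRAY)
f=lambda u,v:((u+.5)/2.1-.5+150,(v+.5)/2.1-.5+80)
yw=np.radians(105.8);X=np.array([np.cos(yw),np.sin(yw)]);Y=np.array([np.sin(yw),-np.cos(yw)])
for b in(0,-3):
    H=pix2z(*f(271,128),136.8-27+16+b,K,D,E)[:2]
    for n,uv,z in(("tip",(267,124),75),("bushing",(270,124),31)):
        t=pix2z(*f(*uv),z+b,K,D,E)[:2]; print(b,n,"pin-hole in tool x,y",(t-H)@X,(t-H)@Y)
E
python3 plan.py 547 -176.8 125 105.9 1 0
```

```text
0 tip pin-hole in tool x,y -0.43688299302172984 -1.2605482250060296
0 bushing pin-hole in tool x,y -1.6311788171410662 -0.34393437454726894
-3 tip pin-hole in tool x,y -0.4183882025171945 -1.2795039658781826
-3 bushing pin-hole in tool x,y -1.6126938065337382 -0.34866853820314575
12.025595849490069 0.11352783224422378
[[[-0.01, -0.042, 0.237, -0.0, -0.0001, -0.0003, 0.0]]]
```

```bash
python3 -m jog '[[[-0.014,-0.026,0.1,0,0,0,0],[0,0,0.2,0,0,0,0],[0,0,0.16,0,0,0,0],[0,0,0.06,0,0,0,0],[0,0,0,0,0,0,0],[0,0,0,0,0,0,0]]]'
python3 wshot.py w5
python3 - <<'E'
import cv2
im=cv2.imread("pics/w5.png");cv2.imwrite("pics/w5c.png",cv2.resize(im[110:170,240:320],None,fx=8,fy=8,interpolation=cv2.INTER_CUBIC))
E
```

```text
time: 8.68
tool_pos: [548.1, -177.6, 111.4]
tcp_rot: [180.0, 0.0, 105.8]
ft_force: [-0.2, -0.5, -5.1]
finger_gap: 16.9
[ 548.18032265 -177.63523009  111.54801015] [1.79962657e+02 2.53382240e-02 1.05755766e+02] 8.725
```

View pics/w5c.png

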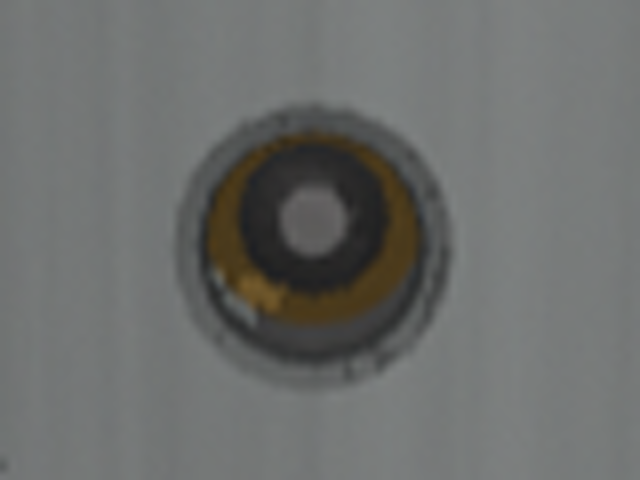

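Run:
```python
from h import *
p,d,K,D,E=load("pics/w5.npz")
f=lambda u,v:((u+.5)/8-.5+240,(v+.5)/8-.5+110)
yw=np.radians(105.8);X=np.array([np.cos(yw),np.sin(yw)]);Y=np.array([np.sin(yw),-np.cos(yw)])
for nh,h,hz in(("rim",(315,246),111.5-11),("bottom",(312,247),111.5-27)):
    H=pix2z(*f(*h),hz-3,K,D,E)[:2]
    for n,uv,z in(("tip",(314,220),75),("cone",(313,217),66)):
        t=pix2z(*f(*uv),z-3,K,D,E)[:2]; print(nh,n,"pin-hole in tool x,y",((t-H)@X).round(2),((t-H)@Y).round(2))
```

```text
rim tip pin-hole in tool x,y 1.06 -0.02
rim cone pin-hole in tool x,y 1.08 -0.08
bottom tip pin-hole in tool x,y 1.66 0.16
bottom cone pin-hole in tool x,y 1.68 0.1
```

```bash
python3 -m jog '[[[0.02,0,0,0,0,0,0],[0,0,0.05,0,0,0,0],[0,0,0.05,0,0,0,0],[0,0,0.05,0,0,0,0],[0,0,0.05,0,0,0,0],[0,0,0.05,0,0,0,0],[0,0,0.05,0,0,0,0],[0,0,0.05,0,0,0,0],[0,0,0,0,0,0,0]]]'
python3 -c "
from bench import telemetry;s=telemetry.sense();print(s['ft_force'],s['wrist_torque'])"
```

```text
time: 9.85
tool_pos: [547.4, -176.5, 93.3]
tcp_rot: [-180.0, -0.0, 105.8]
ft_force: [-0.1, 0.8, -6.0]
finger_gap: 17.1
[-0.12031028  0.7921909  -5.9859565 ] [ 0.00295021 -0.03347738 -0.02447004]
```

```bash
python3 -m jog '[[[0,0,0.05,0,0,0,0],[0,0,0.05,0,0,0,0],[0,0,0.05,0,0,0,0],[0,0,0.05,0,0,0,0],[0,0,0.05,0,0,0,0],[0,0,0.05,0,0,0,0],[0,0,0.05,0,0,0,0],[0,0,0,0,0,0,0]]]'
python3 -m jog '[[[0,0,0.04,0,0,0,0],[0,0,0.04,0,0,0,0],[0,0,0.04,0,0,0,0],[0,0,0,0,0,0,0]]]'
```

```text
time: 10.85
tool_pos: [547.4, -176.4, 75.8]
tcp_rot: [-180.0, -0.0, 105.8]
ft_force: [0.0, -0.4, -6.2]
finger_gap: 17.1
time: 11.35
tool_pos: [547.5, -176.5, 69.9]
tcp_rot: [-180.0, -0.0, 105.8]
ft_force: [0.3, 1.0, -5.4]
finger_gap: 17.1
```

```bash
python3 -m jog '[[[0,0,0.04,0,0,0,0],[0,0,0.04,0,0,0,0],[0,0,0,0,0,0,0]]]'; python3 -m jog '[[[0,0,0.04,0,0,0,0],[0,0,0.04,0,0,0,0],[0,0,0,0,0,0,0]]]'
```

```text
time: 11.72
tool_pos: [547.7, -176.6, 66.6]
tcp_rot: [180.0, 0.0, 105.8]
ft_force: [-3.9, 2.4, 4.7]
finger_gap: 17.0
time: 12.1
tool_pos: [547.7, -176.6, 62.1]
tcp_rot: [180.0, 0.0, 105.8]
ft_force: [-2.6, 0.9, 2.2]
finger_gap: 17.0
```

```bash
python3 -m jog '[[[0,0,0.04,0,0,0,0],[0,0,0.04,0,0,0,0],[0,0,0,0,0,0,0]]]'; python3 -m jog '[[[0,0,0.03,0,0,0,0],[0,0,0.02,0,0,0,0],[0,0,0,0,0,0,0]]]'
```

```text
time: 12.48
tool_pos: [547.7, -176.6, 57.8]
tcp_rot: [180.0, 0.0, 105.8]
ft_force: [-0.9, 0.8, 1.2]
finger_gap: 17.2
time: 12.85
tool_pos: [547.8, -176.6, 57.6]
tcp_rot: [180.0, 0.0, 105.8]
ft_force: [-11.6, 5.4, 20.3]
finger_gap: 16.8
```

```bash
python3 -m jog '[[[0,0,0.01,0,0,0,0],[0,0,0,0,0,0,0]]]'; python3 -m jog '[[[0,0,0,0,0,0,0.45],[0,0,0,0,0,0,0.45],[0,0,0,0,0,0,0.45],[0,0,0,0,0,0,0.45]]]';  python3 -m jog '[[[0,0,-0.3,0,0,0,0.45],[0,0,-0.8,0,0,0,0.45],[0,0,-0.8,0,0,0,0.45],[0,0,-0.8,0,0,0,0.3],[0,0,-0.5,0,0,0,0],[0,0,0,0,0,0,0],[0,0,0,0,0,0,0]]]'
python3 wshot.py w6
python3 - <<'E'
from fit import *
p,d,K,D,E=load("pics/w6.npz");C=cloud(d,K,D,E)
hsv=cv2.cvtColor(p,cv2.COLOR_RGB2HSV);k=((hsv[...,0]<6)|(hsv[...,0]>174))&(hsv[...,1]>140)&(C[...,2]>60)&(C[...,2]<100)&(C[...,0]<520)
k=cv2.morphologyEx(k.astype(np.uint8),cv2.MORPH_OPEN,np.ones((3,3)))>0
print("knob",k.sum(),C[k].mean(0),C[k&(C[...,2]>80)].mean(0))
cv2.imwrite("pics/w6s.png",cv2.resize(p[:,:,::-1],None,fx=1.42,fy=1.42,interpolation=cv2.INTER_CUBIC))
E
```

```text
time: 13.1
tool_pos: [547.8, -176.6, 57.6]
tcp_rot: [180.0, 0.0, 105.8]
ft_force: [-13.7, 5.4, 24.7]
finger_gap: 16.9
time: 13.6
tool_pos: [547.5, -176.5, 54.7]
tcp_rot: [-180.0, -0.0, 105.8]
ft_force: [-0.9, -0.4, -0.2]
finger_gap: 38.7
time: 14.48
tool_pos: [547.2, -176.4, 214.6]
tcp_rot: [-180.0, -0.0, 105.8]
ft_force: [0.3, -0.3, -0.9]
finger_gap: 0.1
[ 546.89431101 -176.25412523  213.8270023 ] [-1.79911463e+02 -7.08021524e-02  1.05757041e+02] 14.525
knob 256 [ 483.26415175 -193.78161111   81.37867496] [ 482.88459056 -195.01079153   84.57822212]
```

View pics/w6s.png

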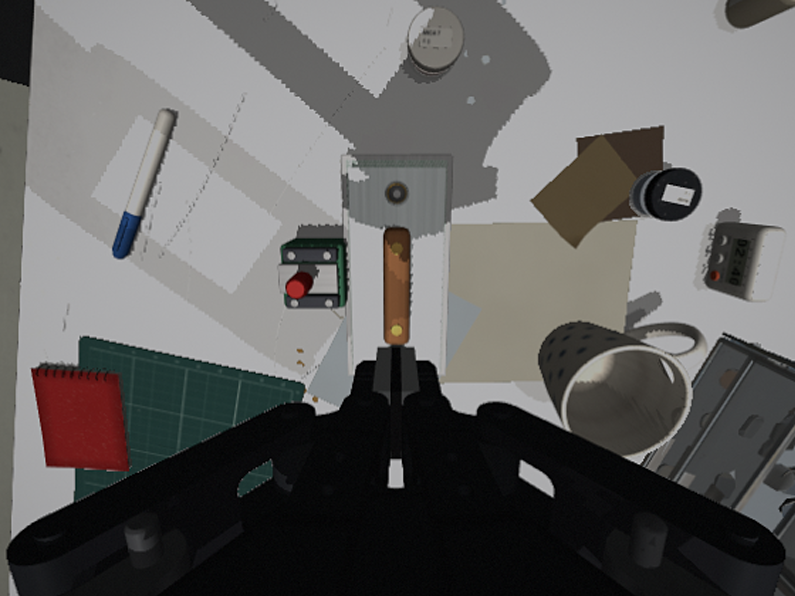

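The plate is down with the pin showing in its hole at (396,192). The bolt knob is at (298,285), still back. I'll check the plate height and plan the approach behind the knob.

```bash
python3 - <<'E'
from fit import *
p,d,K,D,E=load("pics/w6.npz");C=cloud(d,K,D,E)
g=lambda u,v:np.median(C[int(v/1.42)-2:int(v/1.42)+3,int(u/1.42)-2:int(u/1.42)+3].reshape(-1,3),0).round(1)
for n,u,v in(("plate L",365,260),("plate R",428,260),("plate far",425,190),("plate L near",365,340),("plate R near",428,340),("handle",397,280),("table",250,330)):print(n,g(u,v))
E
python3 plan.py 446.6 -205.8 140 105.8 4 0
```

```text
plate L [ 521.5 -171.8   45.5]
plate R [ 566.9 -159.1   45.3]
plate far [ 549.8 -109.9   45.3]
plate L near [ 537.6 -233.8   45.6]
plate R near [ 585.5 -220.2   45.6]
handle [ 545.8 -171.3   87.4]
table [ 436.1 -270.7   -0.6]
31.998372815192923 0.03030323487066264
[[[-0.006, -0.522, 0.37, -0.0001, -0.0, -0.0, 0.0], [-0.006, -0.522, 0.37, -0.0001, -0.0, -0.0, 0.0], [-0.006, -0.522, 0.37, -0.0001, -0.0, -0.0, 0.0], [-0.006, -0.523, 0.369, -0.0001, -0.0, -0.0, 0.0]]]
```

The upper face reads 45.3–45.6 mm everywhere (46 expected), so the plate is home and level.

```bash
python3 -m jog '[[[-0.006,-0.522,0.2,0,0,0,0],[-0.006,-0.522,0.2,0,0,0,0],[-0.006,-0.522,0.2,0,0,0,0],[-0.006,-0.522,0.2,0,0,0,0],[0,0,0.7,0,0,0,0],[0,0,0.7,0,0,0,0],[0,0,0.5,0,0,0,0],[0,0,0.2,0,0,0,0],[0,0,0,0,0,0,0],[0,0,0,0,0,0,0]]]'; python3 plan.py 461.5 -201.6 68 105.8 1 0
```

```text
time: 15.78
tool_pos: [448.1, -206.4, 71.1]
tcp_rot: [179.9, 0.1, 105.8]
ft_force: [-1.1, -0.1, -0.5]
finger_gap: -0.2
14.552049769235033 0.09470963394867551
[[[0.021, 0.283, 0.063, 0.0002, 0.0002, -0.0001, 0.0]]]
```

```bash
python3 -m jog '[[[0.015,0.1,0.04,0,0,0,0],[0,0.1,0,0,0,0,0],[0,0.08,0,0,0,0,0],[0,0.08,0,0,0,0,0],[0,0.08,0,0,0,0,0],[0,0,0,0,0,0,0]]]';python3 -m jog '[[[0,0.08,0,0,0,0,0],[0,0.08,0,0,0,0,0],[0,0.08,0,0,0,0,0],[0,0,0,0,0,0,0]]]'
```

```text
time: 16.52
tool_pos: [468.7, -199.3, 68.1]
tcp_rot: [180.0, -0.0, 105.8]
ft_force: [-0.2, -0.5, 0.3]
finger_gap: 0.0
time: 17.02
tool_pos: [480.3, -195.9, 68.0]
tcp_rot: [180.0, -0.0, 105.8]
ft_force: [-0.9, 0.5, 0.6]
finger_gap: 0.2
```

```bash
python3 -m jog '[[[0,0.06,0,0,0,0,0],[0,0.06,0,0,0,0,0],[0,0,0,0,0,0,0]]]';python3 -m jog '[[[0,0.06,0,0,0,0,0],[0,0.06,0,0,0,0,0],[0,0,0,0,0,0,0]]]';python3 -m jog '[[[0,0.06,0,0,0,0,0],[0,0.06,0,0,0,0,0],[0,0,0,0,0,0,0]]]'
```

```text
time: 17.4
tool_pos: [486.0, -194.4, 68.1]
tcp_rot: [180.0, -0.0, 105.8]
ft_force: [-0.9, -0.4, -0.0]
finger_gap: 0.1
time: 17.77
tool_pos: [487.2, -194.0, 67.8]
tcp_rot: [-179.5, -0.1, 105.7]
ft_force: [-26.1, -5.8, 16.2]
finger_gap: -0.1
time: 18.15
tool_pos: [488.0, -193.8, 67.6]
tcp_rot: [-178.9, -0.2, 105.7]
ft_force: [-54.8, -11.2, 35.9]
finger_gap: -0.3
```

The arm hit a hard stop at base x ≈ -62, where full travel was predicted. I'll back off and check.

```bash
python3 -m jog '[[[0,-0.24,0,0,0,0,0],[0,-0.4,0,0,0,0,0],[0,-0.2,-0.1,0,0,0,0],[0,0,-0.8,0,0,0,0],[0,0,-0.9,0,0,0,0],[0,0,-0.9,0,0,0,0],[-0.5,0,-0.6,0,0,0,0],[-0.5,0,0,0,0,0,0],[0,0,0,0,0,0,0],[0,0,0,0,0,0,0]]]'
python3 wshot.py w7
python3 - <<'E'
from fit import *
p,d,K,D,E=load("pics/w7.npz");C=cloud(d,K,D,E)
hsv=cv2.cvtColor(p,cv2.COLOR_RGB2HSV);k=((hsv[...,0]<6)|(hsv[...,0]>174))&(hsv[...,1]>140)&(C[...,2]>60)&(C[...,2]<100)&(C[...,0]<540)
k=cv2.morphologyEx(k.astype(np.uint8),cv2.MORPH_OPEN,np.ones((3,3)))>0
t=C[k&(C[...,2]>80)].mean(0);print("knob top",t,"moved mm",np.hypot(*(t-[482.9,-195,84.6])[:2]))
cv2.imwrite("pics/w7s.png",cv2.resize(p[:,:,::-1],None,fx=1.42,fy=1.42,interpolation=cv2.INTER_CUBIC))
E
```

```text
time: 19.4
tool_pos: [470.3, -250.2, 232.8]
tcp_rot: [-180.0, -0.1, 105.8]
ft_force: [0.3, 0.9, -0.1]
finger_gap: -0.5
[ 470.2691269  -249.97582301  232.71062982] [-1.79980736e+02 -5.26035038e-02  1.05778879e+02] 19.45
knob top [ 505.43626934 -189.24799484   84.62651789] moved mm 23.25874027103907
```

View pics/w7s.png

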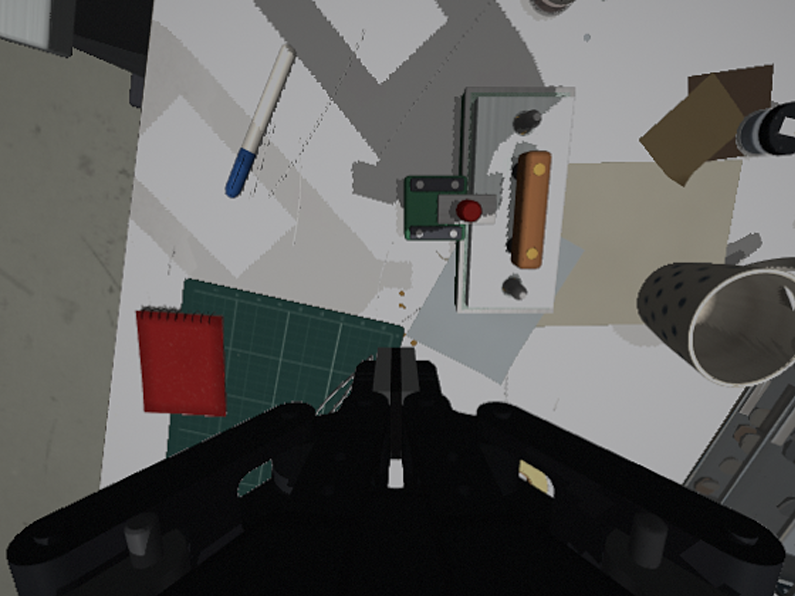

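Run:
```python
from fit import *
def fb(P,o=(547.7,-177.5)):
    a=np.radians(15.8);v=P[:2]-o;return (v@[np.cos(a),np.sin(a)]).round(1),(v@[-np.sin(a),np.cos(a)]).round(1)
f=lambda u,v:((u+.5)/1.42-.5,(v+.5)/1.42-.5)
cam7=load("pics/w7.npz")[2:];cam6=load("pics/w6.npz")[2:]
for z in(86,83):
    print("knob before",fb(pix2z(*f(297,287),z,*cam6)),"after",fb(pix2z(*f(469,211),z,*cam7)))
    print(" tongue tip",fb(pix2z(*f(496,209),z-31.5,*cam7)))
    print(" plate L edge",fb(pix2z(*f(476,97),z-40,*cam7)),"handle ends",fb(pix2z(*f(536,151),z+2,*cam7)),fb(pix2z(*f(528,268),z+2,*cam7)))
p=load("pics/w7.npz")[0];cv2.imwrite("pics/w7c.png",cv2.resize(p[105:185,275:395,::-1],None,fx=6,fy=6,interpolation=cv2.INTER_CUBIC))
```

```text
knob before (np.float64(-66.7), np.float64(1.5)) after (np.float64(-44.8), np.float64(0.2))
 tongue tip (np.float64(-19.0), np.float64(-0.2))
 plate L edge (np.float64(-36.4), np.float64(79.0)) handle ends (np.float64(-3.1), np.float64(38.7)) (np.float64(-2.0), np.float64(-38.8))
knob before (np.float64(-67.4), np.float64(0.8)) after (np.float64(-44.3), np.float64(0.0))
 tongue tip (np.float64(-18.3), np.float64(-0.3))
 plate L edge (np.float64(-35.8), np.float64(79.6)) handle ends (np.float64(-2.1), np.float64(39.0)) (np.float64(-1.0), np.float64(-39.4))
```

View pics/w7c.png

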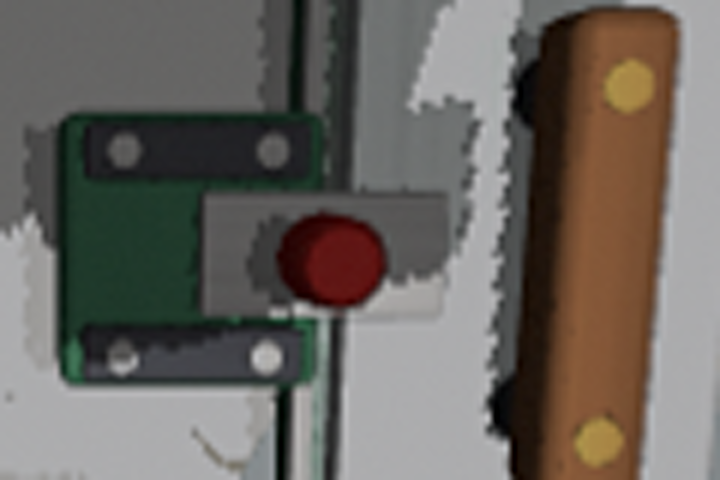

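The tongue tip is at base x ≈ -19, which is exactly the fully-in value, and it lies about 16–17 mm over the plate edge. The robot is clear, so I'm handing in.

```bash
python3 -c "
from bench import job,telemetry;s=telemetry.sense();print(s['time'],s['ft_force']);print(job.hand_in())"
```

```text
19.45 [ 0.16069148  0.55484482 -0.11079526]
the job is handed in; nothing more can be done
None
```

I carried the larger plate by its handle, lowered it level over both guide pins, and pressed it against a hard stop (25 N at the wrist). I then pushed the bolt in to its stop with the closed fingers and backed clear. The job was handed in at 19.5 s; no verdict was reported.

- **Plate:** after I released it, its upper face read 45.3–45.6 mm at five points (46 mm is fully home), so it is home and level.
- **Bolt:** the tongue tip measured -18 to -19 mm in the base frame, against -19 mm for fully in. Knob travel read lower, 22–23 mm (about 24 after re-reading one pixel) against 26 mm. I trusted the tongue position and the hard stop at the expected place over the knob reading, since 22 mm is the pass mark.
- **Forces:** the wrist reached about 66 N in total at the bolt's stop, including 36 N upward, below the 120 N limit. I went one move further into the stop than I needed to.
- **Bystanders:** I did not measure the jars, bottle or tape roll again at the end. No path went near them. Both jars were in view after the plate was placed and looked undisturbed.

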